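# Put the setting pin away in its covered dish

## Robot

A 6-joint arm with a two-finger parallel gripper is mounted at the origin on a cart in front of the work surface, level with it; the furniture and walls round the work are solid. World frame = base frame: x ahead of the robot, y to its left, z up, the work surface at z = 0. Lengths are in m, angles in rad, forces in N, time in s.
With the tool pointing down it reaches from about 0.35 to 0.975 m from the base axis. Payload 4.9 kg.
Tool frame: the origin (TCP) lies at the very end of the fingers, on their centre line; the grasp point (between the pads) lies 19 mm behind it (ctrl.grip_point_offset is the distance from the TCP to the grasp point, in m); z points along the fingers, y is the line along which they close (so a half turn about z gives the same grasp; the last joint's range is limited). The gripper opens to 85 mm and grips with 20 to 120 N. Pads are 22 mm wide; open, the fingers measure 114 mm over their backs; the gripper's body (76 mm by 85 mm) begins 54 mm behind the grasp point. The pads swing forward as they close: fully open they stand 13 mm farther back than shut.
Start: joints at [-1.361, 0.053, 1.613, -0, 1.476, -0.119], TCP at [0.202, -0.592, 0.231] pointing down, gripper open.
Joint ranges: [-3.01, 3.01], [-1.01, 2.22], [0.06, 2.58], [-1.02, 4.17], [0.09, 2.62], [-3.14, 3.14]. Speed limits (rad/s): [2.57, 2.57, 3.14, 3.14, 3.14, 3.14].

## Interface

Orientations are given as a rotation vector (axis times angle).
In Python, from station import ctrl gives the robot as it stands.
- The arm moves only by the tool send_rows, never from a script. Its argument "rows" is a list of rows, each a list of 3 entries, a list of its own where there are three numbers: the finger opening in cm, from 0 to 8.54, then the shift along the tool's x, y, z in cm, then the turn about the tool's z in degrees. A call has 1 to 10 rows; each row shifts and turns the commanded pose from where the row before left it, along the tool's axes as they then stand; what a row does not reach is not made up. A row lasts 1/8 s, in which the tool goes at most 62.5 mm and 10.7 degrees, less where a joint would pass 70% of its speed; a pose out of reach is approached as far as the arm can. A call with a gripper value outside its range is refused whole. The fingers move at their own pace and stop on an object; "newtons" is the grip in N (left out, the last holds). Time passes only in rows, so rows that do not move let the fingers close. It gives the time, the measured TCP pose, the force, the opening and the grip force at its end, in the units of the state.
- ctrl.get_obs(): the state, without advancing time (a new reading comes with each control period).
- ctrl.get_image(name): name is "side" or "top"; returns a dict with "frame" (480x640x3 uint8, red, green, blue), "range_z" (480x640 float32, m along the optical axis (not along the pixel's ray), 0 where there is no reading), "fx", "fy", "cx", "cy" (pixels), "cam_to_world" (4x4, takes a point from camera to world coordinates). Camera axes: x right, y down, z forward; pixel columns grow to the right and rows downward; lengths in m; the calibration is good to about 2 mm. A picture is of the moment at which its call begins.
- ctrl.finish_job(): hands the job in; it is judged then, once.
The state is a dict: "t": time; "q": joint angles; "dq": joint speeds; "effort": joint torques, N m; "tool_pos": TCP position; "tool_rot": TCP orientation; "contact_force": force on the tool from outside, world axes, zero at the start; "wrist_torque": the same for the moment, N m; "opening": finger opening in m; "grip_force": force on a finger pad.
Only numpy, scipy, OpenCV 4.12 (cv2) and the standard library are available. Lean on these libraries where they do the work, as an engineer would, in place of code of your own. Each camera call takes 0.05 s, during which the arm holds its last target. There are 200 camera calls.

## Task

Put the brass setting pin away in its dish: take hold of the lid by its red tab, raise it edge-first (tab edge up while the opposite edge still rests on the dish) until it is just clear, and lay it right side up on the round black rubber mat. Then snap the pin forward out of the two spring clips and lower it, lying flat, into the middle of the dish. Finally take the lid again, this time by its black knob, lower it gently back on the dish so that it sits centred and level, and let go; never lift the lid more than 15 cm above the bench and leave everything else where it is.

Things in the scene. Friction and masses are not known exactly. Their poses are not given: they have to be found in the camera images.
- dish: dark steel round shallow dish fixed to the bench: 120 mm outer diameter (two 10 mm screw lugs at its foot besides), 22 mm high, 4 mm floor and wall (inside diameter 112). Origin: centre of its underside on the bench, z up; the rim is at z = 22 mm, the inner floor at z = 4 mm.
- lid: shallow round pale aluminium lid, 132 mm across, about 0.12 kg, at first resting on the dish, not fastened. A 3 mm disc; its skirt (inside diameter 126 mm, about 2.5 mm play round the dish) hangs 6 mm below. Origin: centre of the disc's underside, 22 mm above the dish's origin when seated, 6 mm above a surface the skirt stands on. z up through the knob; the red tab is on its -x side.
- lid_knob: black round knob in the middle of the lid, 20 mm diameter, gripping part 18 mm tall. Origin: on the lid's axis 14 mm above the lid's origin; the gripping part reaches from 6 mm below (neck below that) to 12 mm above it. Axes as the lid's.
- lid_tab: red upright tab at the lid's edge, 18 mm long radially, 12 mm thick tangentially (lid's y: pinch it across this), 15 mm tall. Origin: its centre, 77 mm from the lid's axis toward the lid's -x and 7.5 mm above the lid's origin. Axes as the lid's.
- lid_far (a point): point on the lid straight across from the tab, on the underside of the disc, 58 mm from its axis along the lid's +x; at rim height when the lid is seated.
- mat: round black rubber mat fixed on the bench, 160 mm diameter, 3 mm thick, on which the lid is laid. Origin: centre of its underside.
- pin: round brass pin, 12 mm diameter, 90 mm long, 0.08 kg. Origin: its centre; its y axis runs along it. At first it lies level in the two clips, 44 mm above the bench.
- holder: blue base plate 70 x 110 x 8 mm fixed to the bench, with two steel posts (55 mm tall, 12 mm wide) at y = +34 and -34 mm, each with a C-shaped clip. The clips hold the pin along y at x = 0, z = 44 mm; their mouths face -x (forward). Between the posts 56 mm are free, in front of and behind the pin. Origin: centre of the underside below the pin.
- clip_left (a joint): sprung upper finger of the clip at the holder's +y: 0 rad shut, grows as it opens. It lies about 10 mm above the pin's centre, its smooth lip in front of the pin; below the pin is a fixed shelf. It gives way by itself when the pin is pulled level toward the holder's -x (about 10 N for both clips together); after 25 mm the pin is clear.
- clip_right (a joint): the same for the clip at the holder's -y.
- tape_roll: bystander, leave alone: cream roll of tape, 68 mm across, 24 mm high. Origin: centre of its underside.
- tin: bystander, leave alone: round grey tin with an ochre lid, 65 mm across, 48 mm high. Origin: centre of its underside.
- big_nut: bystander, leave alone: grey steel hexagon nut, 26x30x16 mm. Origin: centre of its underside.
- ring_flange: bystander, leave alone: pale steel ring flange, 62 mm across, 13 mm high. Origin: centre of its underside.
- magnet: bystander, leave alone: red flat welding magnet, 65x90x16 mm. Origin: centre of its underside.
- ball_valve: bystander, leave alone: brass ball valve with a red lever, 43x126x63 mm. Origin: centre of its underside.

How it is judged:
On the way, in this order (a step that is already met when the one before it is completed fails the run):
1. the lid, held by its red tab, is raised edge-first: tilted more than 5 degrees with the opposite edge still within 6 mm of the rim (angle between lid's own z axis and vertical above 0.09 rad and height (world z) of lid_tab above 0.036 m and contact force between lid_tab and the fingers above 0.3 N and z of lid_far in the frame of dish below 0.028 m and horizontal distance between lid and dish below 0.012 m), for 0.1 s.
2. the lid lies flat and right side up on the mat, its centre within 35 mm of the mat's, let go (horizontal distance between lid and mat below 0.035 m and z of lid in the frame of mat below 0.012 m and angle between lid's own z axis and vertical below 0.05 rad and contact force between lid and the fingers below 0.1 N), for 0.2 s.
3. the pin, still held in the fingers, is lowered lying into the dish (its centre under 25 mm above the bench) (horizontal distance between pin and dish below 0.02 m and z of pin in the frame of dish below 0.025 m and contact force between pin and the fingers above 0.3 N), for 0.05 s.
4. the pin lies flat on the dish's floor, within 20 mm of the middle, let go (horizontal distance between pin and dish below 0.02 m and z of pin in the frame of dish below 0.013 m and angle between pin's own y axis and vertical above 1.45 rad and contact force between pin and the fingers below 0.1 N), for 0.1 s.
5. the lid, held by its black knob, is lowered over the dish to within 12 mm of its seat (contact force between lid_knob and the fingers above 0.3 N and horizontal distance between lid and dish below 0.01 m and z of lid in the frame of dish below 0.034 m), for 0.05 s.
At the end, for the whole second after the job is handed in: The lid sits on the dish, right side up: centred within 4 mm, its underside on the rim (within 2.5 mm) and level within 0.03 rad, at rest; the pin lies flat on the dish's floor under it, its centre within 24 mm of the dish's, at rest (horizontal distance between lid and dish below 0.004 m and z of lid in the frame of dish below 0.0245 m and angle between lid's own z axis and vertical below 0.03 rad and horizontal distance between pin and dish below 0.0245 m and z of pin in the frame of dish below 0.013 m and angle between pin's own y axis and vertical above 1.45 rad and linear speed of lid below 0.02 m/s and linear speed of pin below 0.03 m/s); the robot touches nothing.
It fails at once if the lid is lifted more than 15 cm above the bench (height (world z) of lid above 0.15 m).
It fails at once if something else on the bench is pushed more than 3 cm from its place (distance of any of tape_roll, tin, big_nut, ring_flange, magnet, ball_valve from where it was at the start of the episode above 0.03 m).
It also fails if it takes over 67 s, if anything falls off the work surface, if the arm or the gripper's body presses on something with over 40 N, if the wrist force passes 120 N, or if a joint passes its speed limit or range.

## Working session

There is one attempt and no reset: what is moved stays moved. The work goes in short steps, Python scripts to look and compute and a tool call to move; the robot and the scene stay as the last step left them, time stands still between calls to the robot, and variables do not carry over. Pictures are saved under pics/ and viewed, at most 10 in all, crops included, and the job is handed in when it is done.

Besides the shell and the picture viewer there is one more tool, called after ">>>" in YAML: its name, and indented under it one key for each argument. send_rows: Moves the arm, as the interface text tells. Its arguments: {"type":"object","properties":{"rows":{"type":"array","items":{"type":"array"}},"newtons":{"type":"number"}},"required":["rows"]}

```bash
ls; mkdir -p pics
python3 - <<'E'
from station import ctrl
import cv2,numpy as np,pickle
o=ctrl.get_obs();print(o['t'],o['tool_pos'],o['tool_rot'],o['opening'],ctrl.grip_point_offset)
for n in("top","side"):
    d=ctrl.get_image(n);pickle.dump(d,open(n+'.pkl','wb'));cv2.imwrite(f'pics/{n}0.png',d['frame'][:,:,::-1]);print(n,d['fx'],d['cx'],d['cy'],np.round(d['cam_to_world'],3))
E
```

```text
pics
0.0 [ 0.20168044 -0.59090145  0.2300613 ] [-3.09717228e+00 -5.13820411e-01  1.90221084e-04] 0.08556544410581847 0.0187
top 490.550596266331 316.6993113985835 237.49419390247928 [[-0.083 -0.969  0.233  0.317]
 [-0.997  0.08  -0.023 -0.037]
 [ 0.004 -0.234 -0.972  1.193]
 [ 0.     0.     0.     1.   ]]
side 595.0418616348312 323.8800898804909 234.727830568299 [[-0.998 -0.019  0.063  0.492]
 [-0.061  0.616 -0.786  0.986]
 [-0.024 -0.788 -0.615  0.86 ]
 [ 0.     0.     0.     1.   ]]
```

View pics/top0.png

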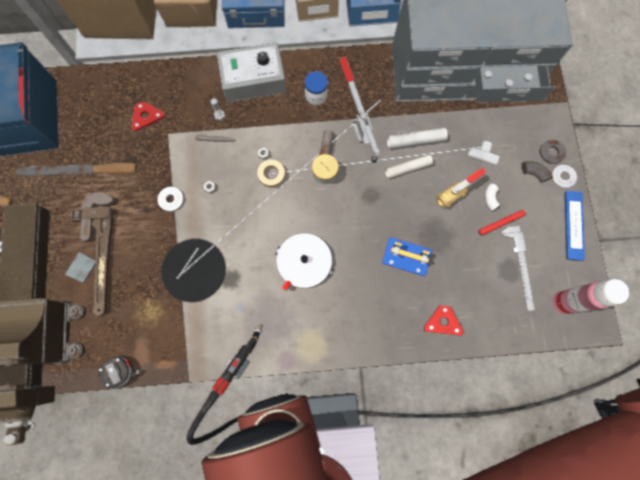

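View pics/side0.png

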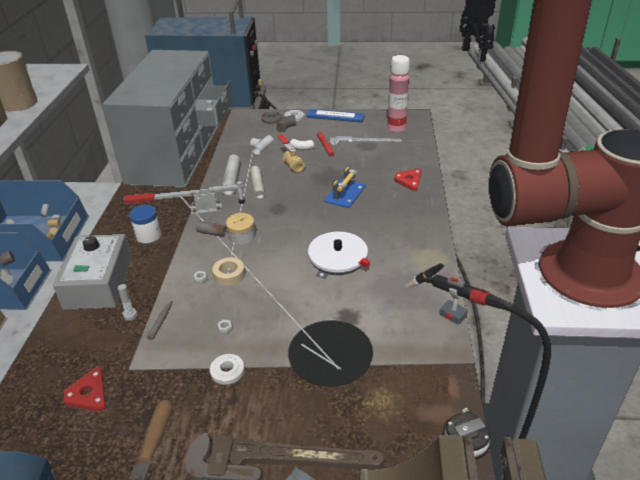

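The top view shows the lid at (305,260) with its red tab at (287,286), the mat at (193,270), and the holder with the pin at (407,257). The side view shows the lid at (338,250), tab (364,262), mat (330,352) and holder (345,190).

```bash
cat > h.py <<'E'
import numpy as np,cv2,pickle
from station import ctrl
def ray(d,u,v,z):
    R=d['cam_to_world'];r=R[:3,:3]@np.array([(u-d['cx'])/d['fx'],(v-d['cy'])/d['fy'],1]);return (R[:3,3]+r*(z-R[2,3])/r[2])
def blob(d,kind,box):
    """largest blob of a colour in box (u0,v0,u1,v1): contour points in full pixels"""
    h=cv2.cvtColor(d['frame'],cv2.COLOR_RGB2HSV).astype(int);H,S,V=h[...,0],h[...,1],h[...,2]
    m={'white':(S<45)&(V>185),'black':V<50,'red':((H<8)|(H>172))&(S>150)&(V>90),'blue':(H>100)&(H<125)&(S>120),'brass':(H>14)&(H<32)&(S>90)&(V>110)}[kind]
    k=np.zeros(m.shape,np.uint8);u0,v0,u1,v1=box;k[v0:v1,u0:u1]=m[v0:v1,u0:u1]
    c=max(cv2.findContours(k,cv2.RETR_EXTERNAL,cv2.CHAIN_APPROX_NONE)[0],key=cv2.contourArea);return c[:,0]
def pts(d,kind,box,z): return np.array([ray(d,u,v,z)[:2] for u,v in blob(d,kind,box)],np.float32)
def circ(p):
    (x,y),(a,b),_=cv2.fitEllipse(p);return np.round([x,y,a,b],4)
def rect(p):
    c,s,a=cv2.minAreaRect(p);return np.round([*c,*s,a],4)
def tool():
    from scipy.spatial.transform import Rotation as R
    o=ctrl.get_obs();return o,R.from_rotvec(o['tool_rot']).as_matrix()
E
python3 - <<'E'
from h import *
B={'top':dict(lid=(265,225,345,300),knob=(295,250,315,270),tab=(275,275,298,297),mat=(150,230,235,310),hold=(375,230,440,285)),
'side':dict(lid=(300,225,370,280),knob=(330,235,345,255),tab=(355,252,375,272),mat=(280,315,380,390),hold=(320,160,375,212))}
for n in B:
    d=pickle.load(open(n+'.pkl','rb'));b=B[n];print(n)
    print('lid',circ(pts(d,'white',b['lid'],.025)))
    print('knob',rect(pts(d,'black',b['knob'],.042 if n=='side' else .048)))
    print('tab',rect(pts(d,'red',b['tab'],.033)))
    print('mat',circ(pts(d,'black',b['mat'],.003)))
    print('hold',rect(pts(d,'blue',b['hold'],.008)))
    try:
        p=pts(d,'brass',b['hold'],.046);print('pin',rect(p))
    except Exception as e:print(e)
    f=d['frame'];u0,v0,u1,v1=b['hold'];L=b['lid']
    im=np.hstack([cv2.resize(f[v0:v1,u0:u1],(400,330),interpolation=3),cv2.resize(f[L[1]:L[3]+20,L[0]:L[2]],(400,330),interpolation=3)])
    cv2.imwrite(f'pics/c_{n}.png',im[:,:,::-1])
a,b=[cv2.imread(f'pics/c_{n}.png') for n in B];cv2.imwrite('pics/c0.png',cv2.resize(np.vstack([a,b]),(727,600)))
E
```

```text
top
lid [ 0.5452 -0.0279  0.1323  0.1348]
knob [ 5.42600e-01 -3.00000e-02  4.80000e-03  7.30000e-03  8.55441e+01]
tab [4.85800e-01 1.70000e-02 1.02000e-02 1.84000e-02 4.07724e+01]Traceback (most recent call last):
  File "<stdin>", line 9, in <module>
  File "h.py", line 11, in pts
    def pts(d,kind,box,z): return np.array([ray(d,u,v,z)[:2] for u,v in blob(d,kind,box)],np.float32)
                                                                        ~~~~^^^^^^^^^^^^
  File "h.py", line 10, in blob
    c=max(cv2.findContours(k,cv2.RETR_EXTERNAL,cv2.CHAIN_APPROX_NONE)[0],key=cv2.contourArea);return c[:,0]
ValueError: max() iterable argument is empty
```

```bash
sed -i "s/'black':V<50/'black':V<72/" h.py
cat > m.py <<'E'
from h import *
B={'top':dict(lid=(265,225,345,300),knob=(295,250,315,270),tab=(275,275,298,297),mat=(150,230,235,310),hold=(375,230,440,285)),
'side':dict(lid=(300,225,370,280),knob=(330,235,345,255),tab=(355,252,375,272),mat=(280,315,380,390),hold=(320,160,375,212))}
for n in B:
    d=pickle.load(open(n+'.pkl','rb'));b=B[n];print(n)
    for nm,f,k,z in [('lid',circ,'white',.025),('knob',rect,'black',.042 if n=='side' else .048),('tab',rect,'red',.033),('mat',circ,'black',.003),('hold',rect,'blue',.008),('pin',rect,'brass',.046)]:
        try: print(nm,f(pts(d,k,b.get(nm,b['hold']),z)).tolist())
        except Exception as e:print(nm,e)
    f=d['frame'];u0,v0,u1,v1=b['hold'];L=b['lid']
    im=np.hstack([cv2.resize(f[v0:v1,u0:u1],(400,330),interpolation=3),cv2.resize(f[L[1]:L[3]+20,L[0]:L[2]],(400,330),interpolation=3)])
    cv2.imwrite(f'pics/c_{n}.png',im[:,:,::-1])
a,b=[cv2.imread(f'pics/c_{n}.png') for n in B];cv2.imwrite('pics/c0.png',cv2.resize(np.vstack([a,b]),(727,600)))
E
python3 m.py
```

```text
top
lid [0.5452, -0.0279, 0.1323, 0.1348]
knob [0.5427, -0.03, 0.0095, 0.0121, 85.5168]
tab [0.4858, 0.017, 0.0102, 0.0184, 40.7724]
mat [0.5424, 0.2424, 0.1404, 0.1531]
hold [0.5357, -0.2827, 0.1084, 0.0686, 68.1564]
pin [0.532, -0.2822, 0.0545, 0.0111, 69.2481]
side
lid [0.5449, -0.0267, 0.128, 0.1324]
knob [0.5439, -0.0247, 0.0153, 0.0314, 2.7286]
tab [0.4866, 0.0232, 0.0191, 0.0229, 0.155]
mat [0.543, 0.2461, 0.1448, 0.1627]
hold [0.5368, -0.2786, 0.113, 0.0703, 68.1389]
pin [0.5296, -0.2884, 0.0508, 0.0145, 68.073]
```

View pics/c0.png

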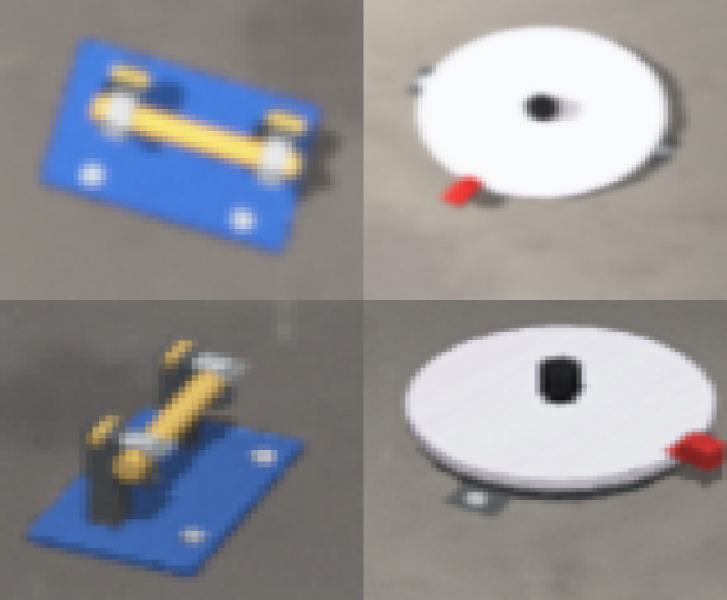

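The crops show clips with grey lips on the pin, mouths toward the robot (−x). The tab is at the lid's lower left, and the dish lugs are clear of it. My estimates are lid (0.545,−0.0275) with its tab at yaw 142°, and holder (0.535,−0.281) with the pin at yaw 68°.

```bash
cat >> h.py <<'E'
def plan(xyz,yaw,op,step=5.5,frm=None):
    """print rows (opening cm, shift cm in tool axes, turn deg) to reach TCP xyz with tool-x yaw (deg), tool down"""
    o,R=tool();p=np.array(o['tool_pos']);y=np.degrees(np.arctan2(R[1,0],R[0,0]))
    if frm is not None:p,y=np.array(frm[0]),frm[1]
    dy=(yaw-y+180)%360-180;d=(np.array(xyz)-p)*100;n=int(max(1,np.ceil(np.linalg.norm(d)/step),np.ceil(abs(dy)/10)))
    print('from',np.round(p,4),round(y,1),'dy',round(dy,1),'n',n)
    for i in range(n):
        a=np.radians(y+dy*i/n);c,s=np.cos(a),np.sin(a);e=d/n
        print([op,[round(float(c*e[0]+s*e[1]),2),round(float(s*e[0]-c*e[1]),2),round(float(-e[2]),2)],round(-dy/n,1)])
E
python3 -c "
from h import *
plan((.4813,.0226,.10),141.8,3.0)"
```

```text
from [ 0.2017 -0.591   0.2302] 18.8 dy 123.0 n 13
[3.0, [3.56, -3.77, 1.0], np.float64(-9.5)]
[3.0, [4.13, -3.14, 1.0], np.float64(-9.5)]
[3.0, [4.59, -2.41, 1.0], np.float64(-9.5)]
[3.0, [4.92, -1.63, 1.0], np.float64(-9.5)]
[3.0, [5.13, -0.8, 1.0], np.float64(-9.5)]
[3.0, [5.19, 0.06, 1.0], np.float64(-9.5)]
[3.0, [5.11, 0.91, 1.0], np.float64(-9.5)]
[3.0, [4.89, 1.74, 1.0], np.float64(-9.5)]
[3.0, [4.54, 2.51, 1.0], np.float64(-9.5)]
[3.0, [4.06, 3.23, 1.0], np.float64(-9.5)]
[3.0, [3.48, 3.85, 1.0], np.float64(-9.5)]
[3.0, [2.8, 4.37, 1.0], np.float64(-9.5)]
[3.0, [2.04, 4.77, 1.0], np.float64(-9.5)]
```

>>> send_rows:
  rows:
    - [3, [3.6, -3.8, 0], -9.5]
    - [3, [4.1, -3.1, 0.5], -9.5]
    - [3, [4.6, -2.4, 1], -9.5]
    - [3, [4.9, -1.6, 1], -9.5]
    - [3, [5.1, -0.8, 1], -9.5]
    - [3, [5.2, 0.1, 1], -9.5]
    - [3, [5.1, 0.9, 1], -9.5]
    - [3, [4.9, 1.7, 1], -9.5]
    - [3, [4.5, 2.5, 1], -9.5]
    - [3, [4.1, 3.2, 1], -9.5]
  newtons: 20

```text
t: 1.35
tool_pos: [0.4153, -0.1178, 0.1458]
tool_rot: [1.708, 2.637, 0.0]
contact_force: [0.8, -0.2, 0.2]
opening: 0.03
grip_force: 0.0
```

>>> send_rows:
  rows:
    - [3, [3.5, 3.9, 1], -9.5]
    - [3, [2.8, 4.4, 1.5], -9.5]
    - [3, [2.0, 4.8, 1], -9.5]
    - [3, [0, 0, 0], 0]
    - [3, [0, 0, 0], 0]

```text
t: 1.98
tool_pos: [0.4792, 0.023, 0.111]
tool_rot: [-1.014, -2.973, 0.001]
contact_force: [0.2, -0.6, -0.6]
opening: 0.03
grip_force: 0.0
```

Run:
```python
from h import *
o,R=tool();print(o['t'],o['opening'],o['contact_force'])
plan((.4813,.0226,.0115),141.8,3.0)
a=[ctrl.get_image(n)['frame'] for n in('side','top')]
im=np.hstack([cv2.resize(a[0][150:350,280:480],(400,400),interpolation=3),cv2.resize(a[1][200:320,230:350],(400,400),interpolation=3)])
cv2.imwrite('pics/g1.png',im[:,:,::-1])
```

```text
1.975 0.029989324168204996 [ 0.1966213  -0.55275246 -0.64449748]
from [0.4792 0.023  0.111 ] 142.3 dy -0.5 n 2
[3.0, [-0.1, 0.05, 4.97], np.float64(0.3)]
[3.0, [-0.1, 0.05, 4.97], np.float64(0.3)]
```

View pics/g1.png

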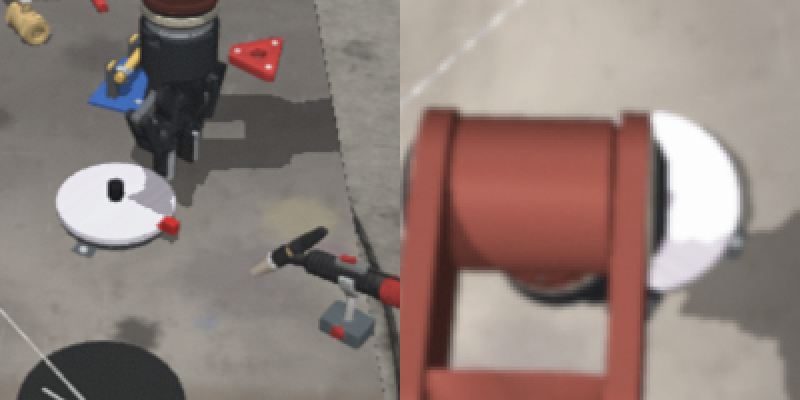

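The gripper hovers above the tab, with the fingers astride it in the side crop at about (180,160). I'll descend and close.

>>> send_rows:
  rows:
    - [3, [-0.1, 0, 5], 0.3]
    - [3, [-0.1, 0, 4.7], 0]
    - [3, [0, 0, 0], 0]
    - [1, [0, 0, 0], 0]
    - [0.8, [0, 0, 0], 0]
    - [0.8, [0, 0, 0], 0]
    - [0.8, [0, 0, 0], 0]
  newtons: 20

```text
t: 2.95
tool_pos: [0.4826, 0.0217, 0.0161]
tool_rot: [1.02, 2.968, 0.001]
contact_force: [-1.1, -1.1, 5.5]
opening: 0.0116
grip_force: 24.7
```

>>> send_rows:
  rows:
    - [0.8, [0, 0, -0.4], 0]
    - [0.8, [0, 0, -0.4], 0]
    - [0.8, [0, 0, -0.4], 0]
    - [0.8, [0, 0, -0.2], 0]
    - [0.8, [0, 0, 0], 0]

```text
t: 3.58
tool_pos: [0.4813, 0.0219, 0.0285]
tool_rot: [1.022, 2.971, 0.0]
contact_force: [-0.2, -0.4, -0.9]
opening: 0.0113
grip_force: 23.7
```

Run:
```python
from h import *
a=ctrl.get_image('side')['frame']
cv2.imwrite('pics/g2.png',cv2.resize(a[200:310,280:420],(700,550),interpolation=3)[:,:,::-1])
```

```text
(no output)
```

View pics/g2.png

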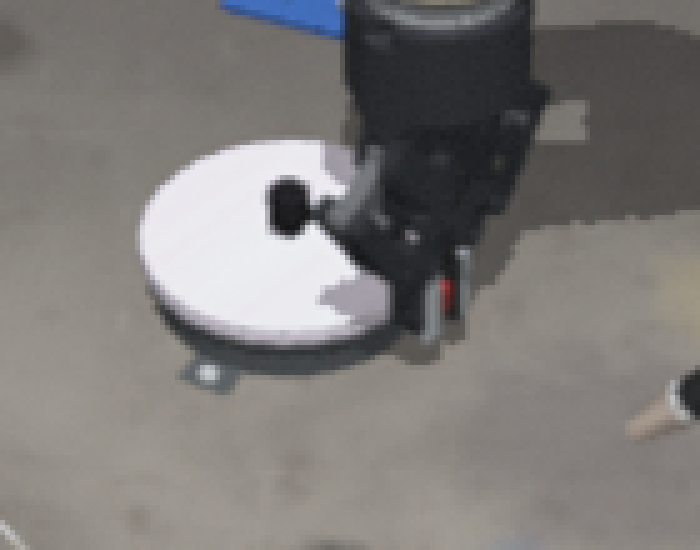

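The lid's tab edge is raised, showing a dark gap at about (330,365), and the far edge looks seated. I'll raise it a bit more and fit a plane to the depth to check.

>>> send_rows:
  rows:
    - [0.8, [0, 0, -0.3], 0]
    - [0.8, [0, 0, -0.2], 0]
    - [0.8, [0, 0, 0], 0]

```text
t: 4.0
tool_pos: [0.4814, 0.0219, 0.0336]
tool_rot: [1.022, 2.97, 0.0]
contact_force: [0.9, 0.8, -1.0]
opening: 0.0116
grip_force: 23.7
```

```bash
cat >> h.py <<'E'
def lidplane(d,box):
    """plane of white lid pixels by depth: normal, tilt, lowest/highest z, centroid"""
    h=cv2.cvtColor(d['frame'],cv2.COLOR_RGB2HSV);m=(h[...,1]<45)&(h[...,2]>150)&(d['range_z']>0)
    k=np.zeros(m.shape,bool);u0,v0,u1,v1=box;k[v0:v1,u0:u1]=m[v0:v1,u0:u1];k=cv2.erode(k.astype(np.uint8),np.ones((5,5)))>0
    v,u=np.nonzero(k);z=d['range_z'][v,u];P=np.c_[(u-d['cx'])/d['fx']*z,(v-d['cy'])/d['fy']*z,z]@d['cam_to_world'][:3,:3].T+d['cam_to_world'][:3,3]
    for _ in range(4):
        c=P.mean(0);n=np.linalg.svd(P-c,full_matrices=False)[2][2];n*=np.sign(n[2]);e=(P-c)@n;P=P[abs(e)<max(.003,2*e.std())]
    return np.round(n,3),round(float(np.arccos(n[2])),3),np.round(np.percentile(P[:,2],[2,50,98]),4),np.round(c,4),len(P),P
E
python3 - <<'E'
from h import *
for n,b in (('side',(300,215,370,290)),('top',(265,215,350,300))):
    d0=pickle.load(open(n+'.pkl','rb'));d=ctrl.get_image(n)
    print(n,lidplane(d0,b)[:5]);*r,P=lidplane(d,b);print(r)
    nn,c=r[0],r[3];q=np.array([.545,-.0275])+.058*np.array([.786,-.618]);print('z top surface at far', c[2]-((q-c[:2])@nn[:2])/nn[2])
E
```

```text
side (array([-0.001, -0.001,  1.   ]), 0.001, array([0.023 , 0.0257, 0.0283]), array([ 0.5477, -0.0187,  0.0257]), 1026)
[array([ 0.011, -0.002,  1.   ]), 0.011, array([0.0398, 0.0425, 0.0451]), array([ 0.5609, -0.0144,  0.0425]), 787]
z top surface at far 0.042075544
top (array([ 0.042, -0.014,  0.999]), 0.044, array([-0.0022,  0.0038,  0.0284]), array([ 0.5615, -0.0339,  0.0101]), 4955)
[array([ 0.348, -0.04 ,  0.937]), 0.358, array([-0.0026,  0.003 ,  0.0443]), array([ 0.6072, -0.0506,  0.0121]), 2080]
z top surface at far 0.017725630736392727
```

The lid rose level: the grip held it rigidly with no tilt. I'll set it back down and test whether a lighter squeeze is possible.

>>> send_rows:
  rows:
    - [0.8, [0, 0, 0.7], 0]
    - [0.8, [0, 0, 0.6], 0]
    - [0.8, [0, 0, 0.5], 0]
    - [0.8, [0, 0, 0], 0]
    - [1.15, [0, 0, 0], 0]
    - [1.15, [0, 0, 0], 0]

```text
t: 4.85
tool_pos: [0.481, 0.0219, 0.0153]
tool_rot: [-1.022, -2.97, 0.0]
contact_force: [-2.7, 0.9, 3.1]
opening: 0.0117
grip_force: 18.8
```

>>> send_rows:
  rows:
    - [1.2, [0, 0, 0], 0]
    - [1.2, [0, 0, 0], 0]

```text
t: 5.1
tool_pos: [0.4813, 0.0218, 0.0153]
tool_rot: [1.022, 2.97, -0.0]
contact_force: [-1.4, -0.7, 2.4]
opening: 0.012
grip_force: 1.6
```

A commanded opening of 1.2 cm gives only 1.6 N, so the tab can pivot in the pads.

>>> send_rows:
  rows:
    - [1.19, [0, 0, 0], 0]
    - [1.19, [0, 0, -0.3], 0]
    - [1.19, [0, 0, -0.4], 0]
    - [1.19, [0, 0, -0.4], 0]
    - [1.19, [0, 0, -0.4], 0]
    - [1.19, [0, 0, -0.3], 0]
    - [1.19, [0, 0, 0], 0]
    - [1.19, [0, 0, 0], 0]

```text
t: 6.1
tool_pos: [0.4822, 0.0213, 0.034]
tool_rot: [1.021, 2.968, -0.001]
contact_force: [3.1, -5.2, -1.4]
opening: 0.012
grip_force: 4.0
```

Run:
```python
from h import *
d=ctrl.get_image('side')
*r,P=lidplane(d,(300,215,370,290));print(r)
nn,c=r[0],r[3];q=np.array([.545,-.0275])+.058*np.array([.786,-.618]);print('z top surface at far', c[2]-((q-c[:2])@nn[:2])/nn[2])
```

```text
[array([ 0.093, -0.089,  0.992]), 0.129, array([0.0258, 0.0343, 0.0418]), array([ 0.5615, -0.0074,  0.034 ]), 750]
z top surface at far 0.02625383064516129
```

The tilt is 0.129 rad with the far edge still on the rim, so step 1 is met. Next I'll tighten the grip, lift clear and carry the lid to the mat.

>>> send_rows:
  rows:
    - [0.8, [0, 0, 0], 0]
    - [0.8, [0, 0, 0], 0]
    - [0.8, [0, 0, -0.6], 0]
    - [0.8, [0, 0, -1.2], 0]
    - [0.8, [0, 0, -1.5], 0]
    - [0.8, [0, 0, -1], 0]
  newtons: 50

```text
t: 6.9
tool_pos: [0.4871, 0.0167, 0.0779]
tool_rot: [1.015, 2.952, -0.009]
contact_force: [16.5, -16.4, -15.2]
opening: 0.0105
grip_force: 49.3
```

Run:
```python
from h import *
*r,P=lidplane(ctrl.get_image('side'),(280,185,390,290));print(r)
d=ctrl.get_image('top');
p=tool()[0]['tool_pos'];plan(p+np.array([-.002,.2715,0]),142,.8,step=4)
```

```text
[array([ 0.556, -0.037,  0.83 ]), 0.592, array([0.0003, 0.0449, 0.0736]), array([0.5905, 0.0144, 0.0381]), 668]
from [0.4831 0.0209 0.0781] 142.0 dy 0.0 n 7
[0.8, [2.41, 3.04, -0.0], np.float64(-0.0)]
[0.8, [2.41, 3.04, -0.0], np.float64(-0.0)]
[0.8, [2.41, 3.04, -0.0], np.float64(-0.0)]
[0.8, [2.41, 3.04, -0.0], np.float64(-0.0)]
[0.8, [2.41, 3.04, -0.0], np.float64(-0.0)]
[0.8, [2.41, 3.04, -0.0], np.float64(-0.0)]
[0.8, [2.41, 3.04, -0.0], np.float64(-0.0)]
```

Run:
```python
from h import *
o=ctrl.get_obs();print(o['tool_pos'],o['contact_force'],o['grip_force'],o['opening'])
a=ctrl.get_image('side')['frame']
cv2.imwrite('pics/g3.png',cv2.resize(a[180:300,280:430],(750,600),interpolation=3)[:,:,::-1])
```

```text
[0.48306092 0.02090772 0.07811617] [ 0.10252436 -0.65792017 -0.40822707] 50.568169355392456 0.010294335462314175
```

View pics/g3.png

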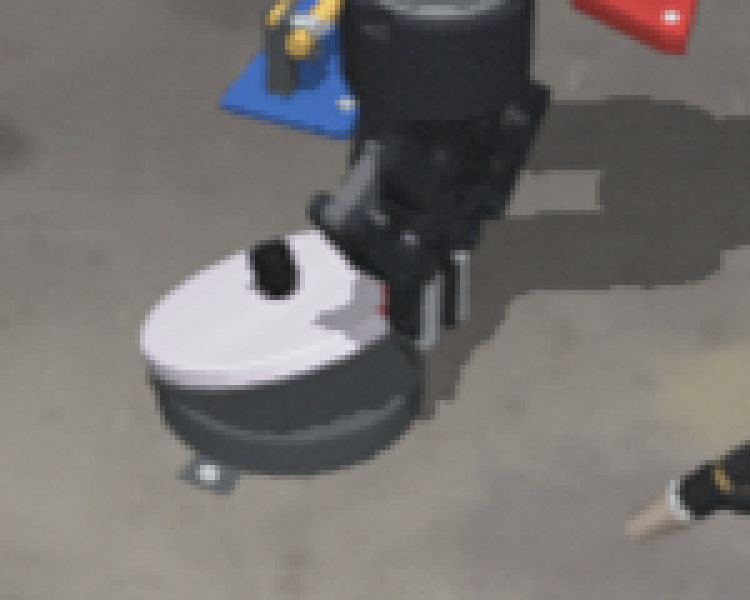

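The lid is tilted more steeply (about 0.4 rad) with the tab firmly held; its far edge is at about (150,340). I'll lift it clear, still well below 15 cm, and carry it over.

>>> send_rows:
  rows:
    - [0.8, [0, 0, -1], 0]
    - [0.8, [0, 0, -1.5], 0]
    - [0.8, [0, 0, -1], 0]
    - [0.8, [1.5, 1.9, 0], 0]
    - [0.8, [2.4, 3, 0], 0]
    - [0.8, [2.4, 3, 0], 0]
    - [0.8, [2.4, 3, 0], 0]
    - [0.8, [2.4, 3, 0], 0]
    - [0.8, [2.4, 3, 0], 0]
    - [0.8, [2.4, 3, 0], 0]

```text
t: 8.3
tool_pos: [0.4781, 0.2782, 0.1121]
tool_rot: [1.021, 2.971, 0.001]
contact_force: [-0.2, -0.4, -1.3]
opening: 0.0105
grip_force: 50.5
```

>>> send_rows:
  rows:
    - [0.8, [1, 1.2, 0], 0]
    - [0.8, [0, 0, 0.5], 0]
    - [0.8, [0, 0, 0], 0]
    - [0.8, [0, 0, 0], 0]

```text
t: 8.8
tool_pos: [0.4778, 0.2911, 0.1061]
tool_rot: [-1.024, -2.97, 0.001]
contact_force: [-0.2, 0.2, -1.5]
opening: 0.0102
grip_force: 50.5
```

Run:
```python
from h import *
o=ctrl.get_obs();print(o['tool_pos'],o['contact_force'],o['grip_force'],o['opening'])
d=ctrl.get_image('side');pickle.dump(d,open('s.pkl','wb'));t=ctrl.get_image('top');pickle.dump(t,open('t.pkl','wb'))
*r,P=lidplane(d,(270,270,420,400));print(r)
a=d['frame'];b=t['frame']
im=np.hstack([cv2.resize(a[230:400,250:420],(400,400),interpolation=3),cv2.resize(b[190:310,150:270],(400,400),interpolation=3)])
cv2.imwrite('pics/g4.png',im[:,:,::-1])
# dish now uncovered: dark rim top at z=.022
```

```text
[0.47776254 0.29110175 0.10609521] [-0.22520327  0.22670054 -1.47249469] 50.47007918357849 0.010164428667021176
[array([-0.17 , -0.407,  0.898]), 0.457, array([-0.0002,  0.0052,  0.1008]), array([0.5797, 0.1655, 0.0374]), 2062]
```

View pics/g4.png

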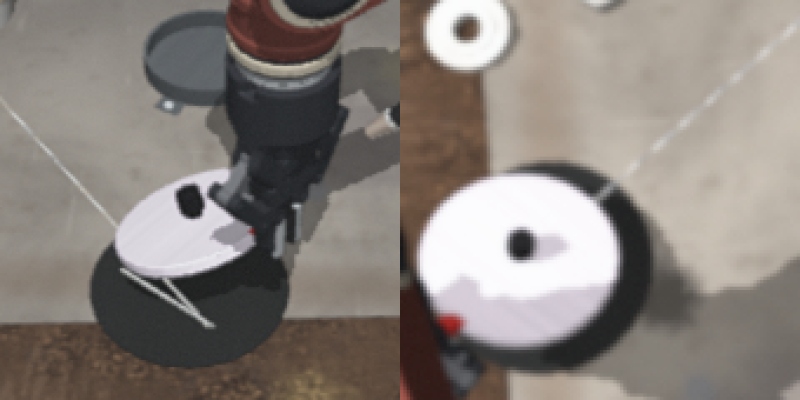

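The lid hangs tilted over the mat, with its knob at (520,245) in the right crop and the right side up. The uncovered dish is visible. I'll lower the lid until its far edge touches.

>>> send_rows:
  rows:
    - [0.8, [0, 0, 1.2], 0]
    - [0.8, [0, 0, 1.2], 0]
    - [0.8, [0, 0, 0.8], 0]
    - [0.8, [0, 0, 0.5], 0]
    - [0.8, [0, 0, 0], 0]

```text
t: 9.52
tool_pos: [0.4774, 0.2921, 0.0687]
tool_rot: [-1.021, -2.97, 0.001]
contact_force: [1.2, -0.5, -1.5]
opening: 0.0103
grip_force: 50.5
```

>>> send_rows:
  rows:
    - [0.8, [0, 0, 0.4], 0]
    - [0.8, [0, 0, 0.4], 0]
    - [0.8, [0, 0, 0.2], 0]
    - [0.8, [0, 0, 0], 0]
  newtons: 20

```text
t: 10.02
tool_pos: [0.4779, 0.2923, 0.0595]
tool_rot: [1.021, 2.971, 0.0]
contact_force: [-0.9, 0.5, 0.1]
opening: 0.0105
grip_force: 50.7
```

>>> send_rows:
  rows:
    - [1.17, [0, 0, 0.2], 0]
    - [1.18, [0, 0, 0.3], 0]
    - [1.18, [0, 0, 0.5], 0]
    - [1.18, [0, 0, 0.5], 0]
    - [1.18, [0, 0, 0.5], 0]
    - [1.18, [0, 0, 0.5], 0]
    - [1.18, [0, 0, 0], 0]

```text
t: 10.9
tool_pos: [0.4775, 0.292, 0.0336]
tool_rot: [-1.021, -2.97, 0.001]
contact_force: [0.5, 0.9, -1.3]
opening: 0.012
grip_force: 5.7
```

```bash
cat > lp.py <<'E'
from h import *
o=ctrl.get_obs();print(o['t'],o['tool_pos'],o['contact_force'],o['grip_force'])
d=ctrl.get_image('side')
h=cv2.cvtColor(d['frame'],cv2.COLOR_RGB2HSV);m=((h[...,1]<45)&(h[...,2]>150)).astype(np.uint8)
k=np.zeros_like(m);k[290:385,285:385]=m[290:385,285:385];k=cv2.morphologyEx(k,cv2.MORPH_OPEN,np.ones((7,7)))
v,u=np.nonzero(k);z=d['range_z'][v,u];P=np.c_[(u-d['cx'])/d['fx']*z,(v-d['cy'])/d['fy']*z,z]@d['cam_to_world'][:3,:3].T+d['cam_to_world'][:3,3]
P=P[P[:,2]>.006];c=np.median(P,0);n=np.linalg.svd(P-c,full_matrices=False)[2][2];n*=np.sign(n[2])
print(len(P),n,'tilt',np.arccos(n[2]),'c',c,'zrange',np.percentile(P[:,2],[2,98]))
E
python3 lp.py
```

```text
10.9 [0.47746307 0.29195148 0.03360802] [ 0.46295017  0.85316175 -1.29808224] 5.6769997626543045
2048 [ 0.73941196 -0.41484037  0.53026166] tilt 1.0118871740283053 c [0.55828691 0.25477289 0.02444729] zrange [0.01149065 0.0389359 ]
```

>>> send_rows:
  rows:
    - [1.18, [0, 0, 0.5], 0]
    - [1.18, [0, 0, 0.5], 0]
    - [1.18, [0, 0, 0.5], 0]
    - [1.18, [0, 0, 0.5], 0]
    - [1.18, [0, 0, 0.3], 0]
    - [1.18, [0, 0, 0.2], 0]
    - [1.18, [0, 0, 0], 0]

```text
t: 11.82
tool_pos: [0.4777, 0.2922, 0.0092]
tool_rot: [-1.022, -2.971, 0.0]
contact_force: [-1.0, 0.1, -1.1]
opening: 0.0115
grip_force: 5.7
```

```bash
python3 lp.py
```

```text
11.825 [0.47770253 0.29218271 0.00919823] [-1.0019326   0.11566397 -1.11348527] 5.745266899466515
2324 [ 0.97661132 -0.08316633  0.19827679] tilt 1.371196838699841 c [0.56045952 0.24753109 0.01451203] zrange [0.00864045 0.01959053]
```

Nearly flat. I'll release it and rise straight up.

>>> send_rows:
  rows:
    - [1.25, [0, 0, 0.1], 0]
    - [1.6, [0, 0, 0], 0]
    - [3, [0, 0, 0], 0]
    - [3, [0, 0, 0], 0]
    - [3, [0, 0, -2], 0]
    - [3, [0, 0, -5], 0]
    - [3, [0, 0, -6], 0]
    - [3, [0, 0, 0], 0]

```text
t: 12.88
tool_pos: [0.482, 0.2942, 0.1471]
tool_rot: [1.018, 2.961, 0.016]
contact_force: [-0.1, 0.2, -0.7]
opening: 0.0299
grip_force: 0.0
```

```bash
python3 lp.py
python3 - <<'E'
from h import *
# top of the empty dish, initial vs reference
plan((.534,-.281,.13),68.2,4.0)
E
```

```text
12.875 [0.48199815 0.29418652 0.14709228] [-0.1449253   0.15574434 -0.67181522] 0.0
2958 [ 0.02814243 -0.69370839  0.71970596] tilt 0.7674176169365613 c [0.54778176 0.24674428 0.0126836 ] zrange [0.00776906 0.01647276]
from [0.4801 0.2933 0.1435] 142.0 dy -73.8 n 11
[4.0, [-3.6, -3.82, 0.12], np.float64(6.7)]
[4.0, [-4.02, -3.37, 0.12], np.float64(6.7)]
[4.0, [-4.39, -2.88, 0.12], np.float64(6.7)]
[4.0, [-4.69, -2.34, 0.12], np.float64(6.7)]
[4.0, [-4.93, -1.78, 0.12], np.float64(6.7)]
[4.0, [-5.11, -1.19, 0.12], np.float64(6.7)]
[4.0, [-5.21, -0.58, 0.12], np.float64(6.7)]
[4.0, [-5.24, 0.03, 0.12], np.float64(6.7)]
[4.0, [-5.2, 0.64, 0.12], np.float64(6.7)]
[4.0, [-5.09, 1.25, 0.12], np.float64(6.7)]
[4.0, [-4.91, 1.83, 0.12], np.float64(6.7)]
```

The lid lies flat on the mat (top surface at 12.7 mm). Next, the pin.

>>> send_rows:
  rows:
    - [4, [-3.6, -3.8, 0], 6.7]
    - [4, [-4, -3.4, 0], 6.7]
    - [4, [-4.4, -2.9, 0], 6.7]
    - [4, [-4.7, -2.3, 0], 6.7]
    - [4, [-4.9, -1.8, 0], 6.7]
    - [4, [-5.1, -1.2, 0], 6.7]
    - [4, [-5.2, -0.6, 0], 6.7]
    - [4, [-5.2, 0, 0], 6.7]
    - [4, [-5.2, 0.6, 0], 6.7]
    - [4, [-5.1, 1.2, 0], 6.7]

```text
t: 14.18
tool_pos: [0.5246, -0.2304, 0.1372]
tool_rot: [-2.494, -1.907, 0.001]
contact_force: [0.6, 0.2, -0.1]
opening: 0.04
grip_force: 0.0
```

>>> send_rows:
  rows:
    - [4, [-4.9, 1.8, 1], 6.7]
    - [4, [0, 0, 1], 0]
    - [4, [0, 0, 0], 0]
    - [4, [0, 0, 0], 0]

```text
t: 14.68
tool_pos: [0.53, -0.2796, 0.1179]
tool_rot: [-2.597, -1.766, 0.0]
contact_force: [0.4, -0.8, 0.1]
opening: 0.0398
grip_force: 0.0
```

Run:
```python
from h import *
plan((.534,-.281,.033),68.2,4.0)
# measurements with arm away from dish/mat
d=ctrl.get_image('top');pickle.dump(d,open('t.pkl','wb'));s=ctrl.get_image('side');pickle.dump(s,open('s.pkl','wb'))
a=s['frame'];b=d['frame']
im=np.hstack([cv2.resize(a[130:230,290:390],(400,400),interpolation=3),cv2.resize(b[200:320,240:360],(400,400),interpolation=3)])
cv2.imwrite('pics/g5.png',im[:,:,::-1])
print('lid',circ(pts(d,'white',(150,220,240,310),.012)),circ(pts(s,'white',(285,300,385,390),.012)))
print('knob',rect(pts(d,'black',(180,245,215,280),.035)) )
```

```text
from [ 0.53   -0.2796  0.1179] 68.4 dy -0.2 n 2
[4.0, [0.01, 0.21, 4.25], np.float64(0.1)]
[4.0, [0.01, 0.21, 4.25], np.float64(0.1)]
lid [0.5474 0.2383 0.13   0.1317] [0.5476 0.2404 0.128  0.1311]
knob [5.45800e-01 2.35500e-01 1.23000e-02 9.90000e-03 4.23645e+01]
```

View pics/g5.png

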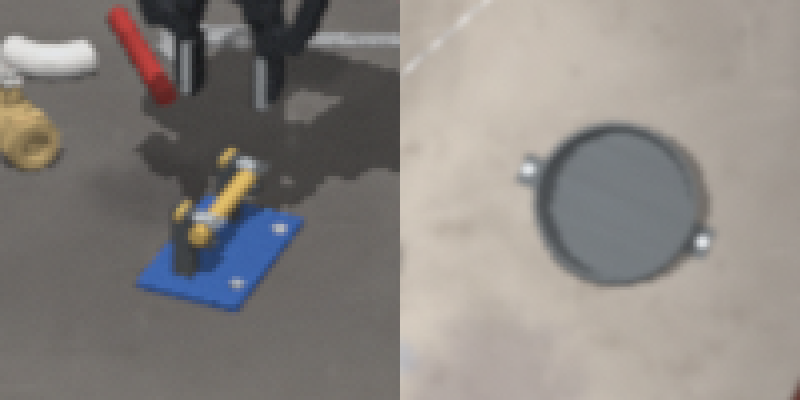

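The gripper is aligned above the pin, with the fingers straddling it in the left crop at about (225,80). The empty dish shows at about px (306,261) of the top view. Descending to grip.

>>> send_rows:
  rows:
    - [4, [0, 0.2, 4.3], 0]
    - [4, [0, 0.1, 4.2], 0]
    - [4, [0, 0, 0], 0]
    - [2, [0, 0, 0], 0]
    - [1, [0, 0, 0], 0]
    - [1, [0, 0, 0], 0]
    - [0.8, [0, 0, 0], 0]
  newtons: 40

```text
t: 15.65
tool_pos: [0.5322, -0.2819, 0.0357]
tool_rot: [-2.597, -1.764, 0.003]
contact_force: [-8.0, 3.7, 4.7]
opening: 0.0099
grip_force: 39.0
```

Run:
```python
from h import *
o=ctrl.get_obs();print(o['tool_pos'],o['contact_force'],o['grip_force'],o['opening'])
```

```text
[ 0.53218823 -0.28188559  0.03570045] [-7.96179311  3.67991545  4.66354385] 38.99165689945221 0.009940444730032335
```

>>> send_rows:
  rows:
    - [0.8, [0, -0.5, 0], 0]
    - [0.8, [0, -0.7, 0], 0]
    - [0.8, [0, -0.7, 0], 0]
    - [0.8, [0, -0.7, 0], 0]
    - [0.8, [0, -0.7, 0], 0]
    - [0.8, [0, -0.9, 0], 0]
    - [0.8, [0, -0.8, 0], 0]
    - [0.8, [0, 0, 0], 0]

```text
t: 16.65
tool_pos: [0.4859, -0.2634, 0.0331]
tool_rot: [-2.599, -1.764, 0.0]
contact_force: [1.1, 0.4, -0.3]
opening: 0.0102
grip_force: 39.8
```

Run:
```python
from h import *
o=ctrl.get_obs();print(o['tool_pos'],o['contact_force'],o['grip_force'],o['opening'])
s=ctrl.get_image('side');d=ctrl.get_image('top')
for nm,x,b in(('s',s,(310,140,390,220)),('t',d,(370,230,450,300))):
    p=pts(x,'brass',b,.044);print(nm,rect(p),p.min(0),p.max(0))
t=pickle.load(open('t.pkl','rb'))
g=cv2.cvtColor(t['frame'],cv2.COLOR_RGB2GRAY).astype(int)[215:310,260:350];m=cv2.morphologyEx((g<125).astype(np.uint8),cv2.MORPH_OPEN,np.ones((5,5)))
c=max(cv2.findContours(m,0,1)[0],key=cv2.contourArea)[:,0]+[260,215]
print('dish',circ(np.array([ray(t,u,v,.02)[:2] for u,v in c],np.float32)))
a=s['frame'];b=d['frame']
im=np.hstack([cv2.resize(a[130:230,290:390],(400,400),interpolation=3),cv2.resize(m*255,(400,400))[...,None].repeat(3,2)])
cv2.imwrite('pics/g6.png',im[:,:,::-1])
```

```text
[ 0.48589553 -0.26343074  0.033122  ] [ 1.1042835   0.42403856 -0.26098894] 39.763943552970886 0.01024265803986272
s [ 4.94000e-01 -2.42000e-01  6.44000e-02  1.36000e-02  6.93453e+01] [ 0.48543605 -0.27322346] [ 0.50491023 -0.21062268]Traceback (most recent call last):
  File "<stdin>", line 5, in <module>
  File "h.py", line 11, in pts
    def pts(d,kind,box,z): return np.array([ray(d,u,v,z)[:2] for u,v in blob(d,kind,box)],np.float32)
                                                                        ~~~~^^^^^^^^^^^^
  File "h.py", line 10, in blob
    c=max(cv2.findContours(k,cv2.RETR_EXTERNAL,cv2.CHAIN_APPROX_NONE)[0],key=cv2.contourArea);return c[:,0]
ValueError: max() iterable argument is empty
```

The pin is free. Now the dish position.

Run:
```python
from h import *
for n,b,th in(('t',(255,215,350,310),130),('s',(295,215,375,290),115)):
    t=pickle.load(open(n+'.pkl','rb'));x0,y0,x1,y1=b
    g=cv2.cvtColor(t['frame'],cv2.COLOR_RGB2GRAY).astype(int)[y0:y1,x0:x1];m=cv2.morphologyEx((g<th).astype(np.uint8),cv2.MORPH_OPEN,np.ones((9,9)))
    c=max(cv2.findContours(m,0,1)[0],key=cv2.contourArea)[:,0]+[x0,y0]
    print('dish',n,circ(np.array([ray(t,u,v,.02)[:2] for u,v in c],np.float32)))
plan((.545,-.029,.09),68.2,.8,frm=((.486,-.2634,.09),68.4))
```

```text
dish t [ 0.542  -0.0336  0.1177  0.1244]
dish s [ 0.5443 -0.0208  0.1219  0.143 ]
from [ 0.486  -0.2634  0.09  ] 68.4 dy -0.2 n 5
[0.8, [4.79, -0.63, -0.0], 0.0]
[0.8, [4.79, -0.63, -0.0], 0.0]
[0.8, [4.79, -0.64, -0.0], 0.0]
[0.8, [4.79, -0.64, -0.0], 0.0]
[0.8, [4.79, -0.64, -0.0], 0.0]
```

>>> send_rows:
  rows:
    - [0.8, [0, 0, -3], 0]
    - [0.8, [0, 0, -3], 0]
    - [0.8, [4.7, -0.6, 0], 0]
    - [0.8, [4.8, -0.6, 0], 0]
    - [0.8, [4.8, -0.6, 0], 0]
    - [0.8, [4.8, -0.6, 0], 0]
    - [0.8, [4.5, -0.6, 0], 0]
    - [0.8, [0, 0, 0], 0]
    - [0.8, [0, 0, 0], 0]

```text
t: 17.88
tool_pos: [0.5459, -0.0336, 0.0933]
tool_rot: [2.599, 1.765, -0.0]
contact_force: [0.9, 0.0, -2.1]
opening: 0.01
grip_force: 39.8
```

Run:
```python
from h import *
o=ctrl.get_obs();print(o['tool_pos'],o['contact_force'],o['grip_force'],o['opening'])
s=ctrl.get_image('side');d=ctrl.get_image('top')
for nm,x,b in(('s',s,(290,190,390,290)),('t',d,(270,225,340,290))):
    try:
        p=pts(x,'brass',b,o['tool_pos'][2]+.011);print(nm,rect(p),p.min(0),p.max(0))
    except Exception as e:print(nm,e)
a=s['frame'];b=d['frame']
im=np.hstack([cv2.resize(a[180:300,280:400],(400,400),interpolation=3),cv2.resize(b[200:320,240:360],(400,400),interpolation=3)])
cv2.imwrite('pics/g6.png',im[:,:,::-1])
```

```text
[ 0.5459031  -0.03360643  0.09331022] [ 0.92127429  0.01395333 -2.05476712] 39.7645103931427 0.009960118812950806
s [ 5.5470e-01 -1.1100e-02  6.1600e-02  1.4100e-02  6.9155e+01] [ 0.54608357 -0.04121564] [0.56808007 0.0185821 ]
t [ 5.36300e-01 -5.96000e-02  1.93000e-02  1.09000e-02  6.65126e+01] [ 0.5274416  -0.06726329] [ 0.5419685  -0.04884306]
```

View pics/g6.png

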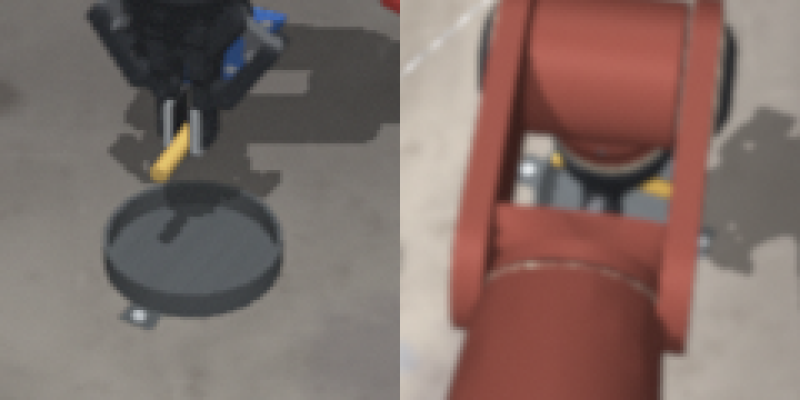

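The pin is held level over the dish, its near end at about (160,172) in the left crop. Correcting for the end face seen obliquely, it is shifted along its length by only about 3 mm. I'll go to the dish's centre and lower it.

>>> send_rows:
  rows:
    - [0.8, [0.2, -0.2, 2], 0]
    - [0.8, [0, 0, 2], 0]
    - [0.8, [0, 0, 1.6], 0]
    - [0.8, [0, 0, 1.2], 0]
    - [0.8, [0, 0, 0.8], 0]
    - [0.8, [0, 0, 0.4], 0]
    - [0.8, [0, 0, 0], 0]

```text
t: 18.85
tool_pos: [0.5448, -0.0308, 0.0134]
tool_rot: [2.599, 1.764, 0.0]
contact_force: [0.5, 0.2, -1.1]
opening: 0.01
grip_force: 39.8
```

Run:
```python
from h import *
o=ctrl.get_obs();print(o['tool_pos'],o['contact_force'],o['grip_force'],o['opening'])
s=ctrl.get_image('side')
p=pts(s,'brass',(290,210,390,290),.016);print(rect(p),p.min(0),p.max(0))
P=[]
k=blob(s,'brass',(290,210,390,290));m=np.zeros((480,640),np.uint8);cv2.drawContours(m,[k.reshape(-1,1,2)],-1,1,-1);m=cv2.erode(m,np.ones((2,2)))
v,u=np.nonzero(m);z=s['range_z'][v,u];P=np.c_[(u-s['cx'])/s['fx']*z,(v-s['cy'])/s['fy']*z,z]@s['cam_to_world'][:3,:3].T+s['cam_to_world'][:3,3]
print(np.percentile(P,[3,50,97],axis=0))
```

```text
[ 0.54484565 -0.03078071  0.01338897] [ 0.4682631   0.21073153 -1.12645328] 39.765105843544006 0.010031608502089836
[ 5.54100e-01 -1.85000e-02  6.02000e-02  1.33000e-02  6.86235e+01] [ 0.5452125  -0.04776103] [0.56816053 0.01105074]
[[ 0.54475666 -0.02287806  0.00620395]
 [ 0.55289772 -0.00551662  0.02648706]
 [ 0.56289502  0.01510462  0.03095802]]
```

>>> send_rows:
  rows:
    - [0.8, [0, 0, 0.4], 0]
    - [0.8, [0, 0, 0.3], 0]
    - [0.8, [0, 0, 0.1], 0]
    - [0.8, [0, 0, 0], 0]

```text
t: 19.4
tool_pos: [0.5446, -0.0308, 0.0052]
tool_rot: [-2.599, -1.764, 0.0]
contact_force: [-0.6, -0.8, -1.0]
opening: 0.01
grip_force: 39.8
```

>>> send_rows:
  rows:
    - [1.15, [0, 0, 0.05], 0]
    - [1.25, [0, 0, 0], 0]
    - [1.4, [0, 0, 0], 0]
    - [1.6, [0, 0, 0], 0]
    - [1.8, [0, 0, 0], 0]
    - [2, [0, 0, 0], 0]
    - [2, [0, 0, -1], 0]
    - [2, [0, 0, -3], 0]
    - [2, [0, 0, -5], 0]
    - [2, [0, 0, -4], 0]

```text
t: 20.65
tool_pos: [0.5452, -0.0309, 0.1376]
tool_rot: [2.598, 1.764, 0.002]
contact_force: [-0.5, 0.3, 0.6]
opening: 0.0199
grip_force: 0.0
```

Run:
```python
from h import *
o=ctrl.get_obs();print(o['tool_pos'])
s=ctrl.get_image('side')
k=blob(s,'brass',(290,190,390,290));p=pts(s,'brass',(290,190,390,290),.012);print(rect(p),p.min(0),p.max(0))
print('lid',circ(pts(s,'white',(285,300,385,390),.012)))
plan((.545,.239,.13),142,5.0)
```

```text
[ 0.54516866 -0.0308581   0.13762688]
[ 5.44500e-01 -3.16000e-02  9.35000e-02  1.33000e-02  6.82519e+01] [ 0.5244522  -0.07495227] [0.56575686 0.012979  ]
lid [0.5476 0.2405 0.1282 0.1315]
from [ 0.5486 -0.0314  0.144 ] 68.4 dy 73.6 n 8
[5.0, [3.13, -1.29, 0.18], np.float64(-9.2)]
[5.0, [3.29, -0.77, 0.18], np.float64(-9.2)]
[5.0, [3.37, -0.24, 0.18], np.float64(-9.2)]
[5.0, [3.37, 0.31, 0.18], np.float64(-9.2)]
[5.0, [3.27, 0.84, 0.18], np.float64(-9.2)]
[5.0, [3.1, 1.35, 0.18], np.float64(-9.2)]
[5.0, [2.84, 1.83, 0.18], np.float64(-9.2)]
[5.0, [2.51, 2.26, 0.18], np.float64(-9.2)]
```

The pin lies flat and centred in the dish: measured centre (0.5445,−0.032), length 93 mm. Now to the knob.

>>> send_rows:
  rows:
    - [5, [4.2, -1.7, 0], 0]
    - [5, [4.2, -1.7, 0], 0]
    - [5, [4.2, -1.7, 0], 0]
    - [5, [4.2, -1.7, 0], 0]
    - [5, [4.2, -1.7, 0.5], 0]
    - [5, [4.1, -1.6, 1], 0]
    - [5, [0, 0, 1.5], 0]
    - [5, [0, 0, 0], 0]
    - [5, [0, 0, 0], 0]
  newtons: 40

```text
t: 21.82
tool_pos: [0.5437, 0.2388, 0.1051]
tool_rot: [2.6, 1.763, 0.0]
contact_force: [0.1, 0.4, -0.1]
opening: 0.0493
grip_force: 0.0
```

Run:
```python
from h import *
plan((.5475,.2393,.0175),68.4,5)
t=ctrl.get_image('top');s=ctrl.get_image('side')
k=blob(s,'brass',(290,190,390,290));
for n,i,b in(('t',t,(262,222,348,305)),('s',s,(300,220,372,285))):
    x0,y0,x1,y1=b;c=i['frame'][y0:y1,x0:x1];cv2.imwrite(f'pics/d_{n}.png',c[:,:,::-1])
    g=cv2.GaussianBlur(cv2.cvtColor(c,cv2.COLOR_RGB2GRAY),(3,3),0)
    print(n,[int(v) for v in g[(y1-y0)//2,::3]])
a,b=cv2.imread('pics/d_t.png'),cv2.imread('pics/d_s.png')
cv2.imwrite('pics/g7.png',np.hstack([cv2.resize(a,(400,386),interpolation=2),cv2.resize(b,(400,386),interpolation=2)]))
pickle.dump(t,open('t.pkl','wb'));pickle.dump(s,open('s.pkl','wb'))
```

```text
from [0.5437 0.2388 0.1051] 68.3 dy 0.1 n 2
[5, [0.09, 0.17, 4.38], np.float64(-0.1)]
[5, [0.09, 0.17, 4.38], np.float64(-0.1)]Traceback (most recent call last):
  File "<stdin>", line 4, in <module>
  File "h.py", line 10, in blob
    c=max(cv2.findContours(k,cv2.RETR_EXTERNAL,cv2.CHAIN_APPROX_NONE)[0],key=cv2.contourArea);return c[:,0]
ValueError: max() iterable argument is empty
```

Run:
```python
from h import *
t=ctrl.get_image('top');g=cv2.cvtColor(t['frame'],cv2.COLOR_RGB2GRAY).astype(float)
c=[]
for u,v in((279,251),(331,272)):
    w=g[v-4:v+5,u-4:u+5]-195;w[w<0]=0;Y,X=np.mgrid[-4:5,-4:5];q=(u+(w*X).sum()/w.sum(),v+(w*Y).sum()/w.sum());r=ray(t,*q,.005);c.append(r);print(q,r,w.max(),(w>0).sum())
print('mid',(c[0]+c[1])/2,np.linalg.norm(c[0]-c[1]))
p=pts(t,'brass',(265,225,345,300),.014);print('pin',rect(p))
x0,y0,x1,y1=255,215,355,310
cv2.imwrite('pics/g7.png',cv2.resize(t['frame'][y0:y1,x0:x1],(632,600),interpolation=2)[:,:,::-1])
```

```text
(np.float64(nan), np.float64(nan)) [nan nan nan] 0.0 0
(np.float64(330.40816326530614), np.float64(272.2551020408163)) [ 0.5115831  -0.09152724  0.005     ] 30.0 6
mid [nan nan nan] nan
pin [ 5.45000e-01 -3.08000e-02  9.14000e-02  1.34000e-02  6.75049e+01]<stdin>:5: RuntimeWarning: invalid value encountered in scalar divide
```

View pics/g7.png

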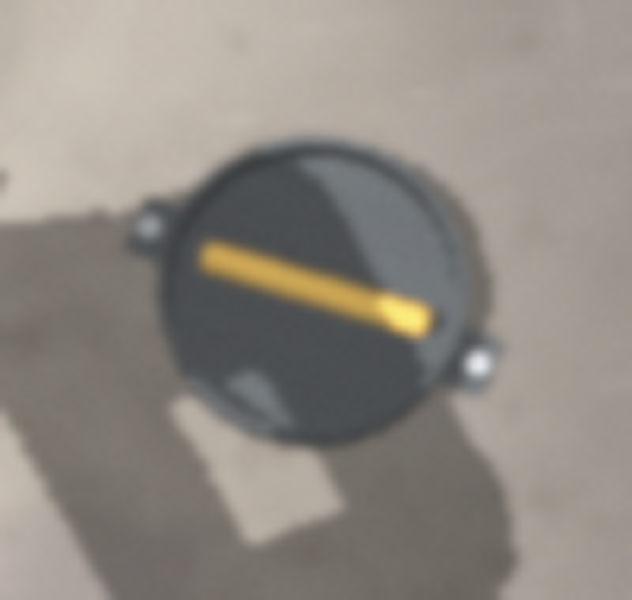

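The pin lies across the middle of the dish. The lug screws at crop (150,226) and (479,363) give the dish centre.

Run:
```python
from h import *
t=pickle.load(open('top.pkl','rb'))
print(ray(t,304.35,261.15,.005),np.linalg.norm(ray(t,278.3,250.3,.005)-ray(t,330.4,272.,.005)))
```

```text
[ 0.544414   -0.03008388  0.005     ] 0.13951001872176944
```

>>> send_rows:
  rows:
    - [4, [0.1, 0.2, 4], 0]
    - [4, [0.1, 0.1, 3.5], 0]
    - [4, [0, 0, 1.2], 0]
    - [4, [0, 0, 0], 0]
    - [3, [0, 0, 0], 0]
    - [2.2, [0, 0, 0], 0]
    - [1.6, [0, 0, 0], 0]
    - [1.6, [0, 0, 0], 0]
  newtons: 40

```text
t: 22.98
tool_pos: [0.5482, 0.241, 0.0197]
tool_rot: [2.599, 1.764, 0.004]
contact_force: [-1.0, 0.5, 5.9]
opening: 0.0184
grip_force: 39.2
```

The knob is held. Lift level and carry it to the dish.

>>> send_rows:
  rows:
    - [1.6, [0, 0, -1], 0]
    - [1.6, [0, 0, -2], 0]
    - [1.6, [0, 0, -2.5], 0]
    - [1.6, [-3, 1.2, 0], 0]
    - [1.6, [-4.2, 1.6, 0], 0]
    - [1.6, [-4.2, 1.6, 0], 0]
    - [1.6, [-4.2, 1.6, 0], 0]
    - [1.6, [-4.2, 1.6, 0], 0]
    - [1.6, [-4.2, 1.6, 0], 0]
    - [1.6, [-1.1, 0.4, 0], 0]

```text
t: 24.22
tool_pos: [0.5439, -0.0304, 0.0741]
tool_rot: [2.601, 1.76, 0.002]
contact_force: [-0.1, 1.0, -2.1]
opening: 0.0182
grip_force: 39.2
```

>>> send_rows:
  rows:
    - [1.6, [0, 0, 1], 0]
    - [1.6, [0, 0, 0], 0]
    - [1.6, [0, 0, 0], 0]

```text
t: 24.6
tool_pos: [0.5433, -0.027, 0.0625]
tool_rot: [-2.597, -1.766, 0.001]
contact_force: [-0.5, 0.3, -1.5]
opening: 0.0183
grip_force: 39.2
```

Run:
```python
from h import *
o,R=tool();p=o['tool_pos'];print(p,o['contact_force'],o['grip_force'])
e=R.T@(np.array([.5452,-.0278,p[2]])-p)*100;print('to go cm',e)
s=ctrl.get_image('side');h=cv2.cvtColor(s['frame'],cv2.COLOR_RGB2HSV)
*r,P=lidplane(s,(285,180,390,290));print(r)
for z in (p[2]-.0076,):
    q=pts(s,'white',(285,180,390,290),z);print('lid hull',q.min(0),q.max(0),circ(cv2.convexHull(q)[:,0]))
```

```text
[ 0.54330687 -0.02701388  0.06245005] [-0.52052677  0.32576023 -1.50749312] 39.23324525356293
to go cm [-3.50719061e-03  2.04955775e-01 -1.72016086e-04]
[array([ 0.001, -0.003,  1.   ]), 0.004, array([0.0528, 0.0553, 0.058 ]), array([ 0.5436, -0.0088,  0.0553]), 872]
lid hull [ 0.477641  -0.0695128] [0.60851973 0.04313774] [ 0.5429 -0.0266  0.1294  0.1394]
```

Run:
```python
from h import *
s=pickle.load(open('side.pkl','rb'));q=pts(s,'white',(285,180,390,290),.025);print('initial',q.min(0),q.max(0))
```

```text
initial [ 0.47919998 -0.09170812] [0.6098938  0.04347095]
```

>>> send_rows:
  rows:
    - [1.6, [0, 0.2, 1], 0]
    - [1.6, [0, 0, 0.8], 0]
    - [1.6, [0, 0, 0], 0]
    - [1.6, [0, 0, 0], 0]

```text
t: 25.15
tool_pos: [0.5454, -0.0289, 0.0447]
tool_rot: [-2.599, -1.764, 0.0]
contact_force: [-0.2, -0.5, -0.8]
opening: 0.0182
grip_force: 39.2
```

Run:
```python
from h import *
o,R=tool();p=o['tool_pos'];print(p,o['contact_force'],o['grip_force'])
e=R.T@(np.array([.5452,-.0278,p[2]])-p)*100;print('to go cm',e)
s=ctrl.get_image('side');q=pts(s,'white',(285,180,390,290),p[2]-.0072);print('lid hull',q.min(0),q.max(0))
```

```text
[ 0.54538139 -0.02889657  0.04467499] [-0.15683419 -0.45315994 -0.83731311] 39.23496901988983
to go cm [ 9.52196079e-02 -5.73307530e-02  9.05980266e-06]
lid hull [ 0.47946253 -0.06997365] [0.6098574  0.04214345]
```

Aligned to about 1 mm. Lower gently.

>>> send_rows:
  rows:
    - [1.6, [0, 0, 0.4], 0]
    - [1.6, [0, 0, 0.3], 0]
    - [1.6, [0, 0, 0.2], 0]
    - [1.6, [0, 0, 0.2], 0]
    - [1.6, [0, 0, 0], 0]

```text
t: 25.82
tool_pos: [0.5452, -0.0288, 0.0336]
tool_rot: [-2.599, -1.764, 0.0]
contact_force: [0.3, 1.5, -2.0]
opening: 0.0182
grip_force: 39.2
```

>>> send_rows:
  rows:
    - [1.6, [0, 0, 0.1], 0]
    - [1.6, [0, 0, 0.05], 0]
    - [1.6, [0, 0, 0], 0]
    - [1.9, [0, 0, 0], 0]
    - [2.1, [0, 0, 0], 0]
    - [3, [0, 0, 0], 0]
    - [4.5, [0, 0, 0], 0]
    - [4.5, [0, 0, -2], 0]
    - [4.5, [0, 0, -5], 0]
    - [4.5, [0, 0, -5], 0]

```text
t: 27.08
tool_pos: [0.5454, -0.0289, 0.1548]
tool_rot: [2.599, 1.764, 0.001]
contact_force: [0.8, 0.0, -0.6]
opening: 0.0449
grip_force: 0.0
```

Run:
```python
from h import *
o=ctrl.get_obs();print(o['t'],o['tool_pos'],o['contact_force'])
s=ctrl.get_image('side');*r,P=lidplane(s,(285,200,390,290));print(r)
q=pts(s,'white',(285,200,390,290),.025);print(q.min(0),q.max(0),circ(q))
```

```text
27.075 [ 0.54537299 -0.0289249   0.15484333] [ 0.77330624  0.0153539  -0.55172201]
[array([-0.,  0.,  1.]), 0.0, array([0.0231, 0.0258, 0.0283]), array([ 0.5464, -0.023 ,  0.0258]), 1152]
[ 0.48135582 -0.09532042] [0.6104716  0.04035374] [ 0.546  -0.0285  0.1279  0.1328]
```

The lid is level, at the same height as when first seated (0.0258 vs 0.0257 m), and centred. Handing in.

```bash
python3 -c "
from station import ctrl
print(ctrl.finish_job())"
```

```text
the job is handed in; nothing more can be done
None
```

The job is handed in at about 27 s of the 67 s allowed: the pin lies flat in the middle of the dish, the lid is back on it, level and centred by the camera, and the arm is clear. `finish_job()` returned no verdict.

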